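# Find the comb leaf that fits the press spindle

### The job

Find out which of the three steel comb leaves in the grey caddy fits the thread of the spindle in the front cradle of the wooden rack (the cradle nearest the robot): set the leaves on that thread one at a time, pressing only lightly and sliding along it to feel whether the teeth drop in. Leave the leaf that sinks fully home sitting free astride that spindle, with the other two standing back in the caddy in any pockets, and leave the sugar pot, scraper and whisk alone.

Things in the scene. Friction and masses are not known exactly. Their poses are not given: they have to be found in the camera images.
- leaf_a: steel saddle, alike but for tooth pitch; stands in a caddy pocket, y along the caddy's y. Origin: centre of underside; z up, y along its length (row of teeth, laid along the spindle). Two cheeks z 0-20, 60 long (y), 4 thick, inner faces x=+-17; roof 42 x 60, z 20-25; upright grip plate 10 thick (x), 50 long (y), z 25-59, on the centre. About 160 g (varies).
- comb_a: toothed underside of leaf_a, fixed to it. Origin: centre of the roof's underside (leaf z=20). Square bars 20 wide (x) hang 4 mm down, one at y=0, the rest evenly spaced to either side at a pitch of 8, 10 or 12 mm; each leaf has another pitch and which one is not told. A bar is half the pitch less 1 mm thick. More than 25 N on the teeth spoils them.
- leaf_b: steel saddle, alike but for tooth pitch; stands in a caddy pocket, y along the caddy's y. Origin: centre of underside; z up, y along its length (row of teeth, laid along the spindle). Two cheeks z 0-20, 60 long (y), 4 thick, inner faces x=+-17; roof 42 x 60, z 20-25; upright grip plate 10 thick (x), 50 long (y), z 25-59, on the centre. About 160 g (varies).
- comb_b: toothed underside of leaf_b, fixed to it. Origin: centre of the roof's underside (leaf z=20). Square bars 20 wide (x) hang 4 mm down, one at y=0, the rest evenly spaced to either side at a pitch of 8, 10 or 12 mm; each leaf has another pitch and which one is not told. A bar is half the pitch less 1 mm thick. More than 25 N on the teeth spoils them.
- leaf_c: steel saddle, alike but for tooth pitch; stands in a caddy pocket, y along the caddy's y. Origin: centre of underside; z up, y along its length (row of teeth, laid along the spindle). Two cheeks z 0-20, 60 long (y), 4 thick, inner faces x=+-17; roof 42 x 60, z 20-25; upright grip plate 10 thick (x), 50 long (y), z 25-59, on the centre. About 160 g (varies).
- comb_c: toothed underside of leaf_c, fixed to it. Origin: centre of the roof's underside (leaf z=20). Square bars 20 wide (x) hang 4 mm down, one at y=0, the rest evenly spaced to either side at a pitch of 8, 10 or 12 mm; each leaf has another pitch and which one is not told. A bar is half the pitch less 1 mm thick. More than 25 N on the teeth spoils them.
- rack: wooden rack, fixed; base 166 (x) x 152 (y) x 10. Rails along x at y=+-70, up to z=34, carry three steel spindles lying along y at x=-54 (front), 0, 54, axes at z=32. Origin: centre of underside; -x faces the robot. The spindles (fixed) have pitches 8, 10 and 12 mm; which lies in front changes from start to start and is not told.
- front_crown (a point): crest top of the front spindle, mid length, 47 mm above rack underside; y along its axis, z up. Thread: y=-45 to 45, 30 dia, even ring grooves 4.5 deep, half the pitch plus 1 wide, edges bevelled 1; where they lie along y is not measured. A leaf's origin is 20 mm below this point when fully home, 16 below when riding on its tooth tips. Cheeks clear the sides by 2.
- caddy: grey plastic caddy with a small latch plate on its front, open on top, fixed: 64 (x) x 214 (y) x 26 high, walls and floor 4 thick, three equal pockets at about y=-70, 0 and +70, each 56 (x) by about 66 (y). Origin: centre of the underside.
- sugar_pot: white lidded ceramic sugar pot, 88 across, 102 high, origin under its centre; stays where it is.
- scraper: yellow silicone scraper with a wooden handle lying along its y, 235 long, 55 wide, 10 thick; stays where it is.
- whisk: steel whisk lying along its y, 245 long, 44 thick; stays where it is.
Not all that is in view belongs to the job. Leave any turquoise look-alike of the leaf_c alone.

How it is judged:
On the way:
1. a comb leaf has sunk fully home on the thread of the front spindle (((z of leaf_a in the frame of front_crown between -0.0225 and -0.0185 m and x of leaf_a in the frame of front_crown between -0.006 and 0.006 m and y of leaf_a in the frame of front_crown between -0.03 and 0.03 m and angle between leaf_a's own z axis and vertical below 0.25 rad) or (z of leaf_b in the frame of front_crown between -0.0225 and -0.0185 m and x of leaf_b in the frame of front_crown between -0.006 and 0.006 m and y of leaf_b in the frame of front_crown between -0.03 and 0.03 m and angle between leaf_b's own z axis and vertical below 0.25 rad) or (z of leaf_c in the frame of front_crown between -0.0225 and -0.0185 m and x of leaf_c in the frame of front_crown between -0.006 and 0.006 m and y of leaf_c in the frame of front_crown between -0.03 and 0.03 m and angle between leaf_c's own z axis and vertical below 0.25 rad))), for 0.2 s.
At the end, for the whole second after the job is handed in: One leaf is fully home on the front spindle: origin 18.5 to 22.5 mm below the crown point, within 6 mm of its axis and 30 mm of mid length, tilted under 0.25 rad, at rest; the other two stand in the caddy, origins under 9 mm above its underside, upright within 0.12 rad (((z of leaf_a in the frame of front_crown between -0.0225 and -0.0185 m and x of leaf_a in the frame of front_crown between -0.006 and 0.006 m and y of leaf_a in the frame of front_crown between -0.03 and 0.03 m and angle between leaf_a's own z axis and vertical below 0.25 rad and linear speed of leaf_a below 0.02 m/s and x of leaf_b in the frame of caddy between -0.03 and 0.03 m and y of leaf_b in the frame of caddy between -0.105 and 0.105 m and z of each of leaf_b, leaf_c in the frame of caddy below 0.009 m and angle between each of leaf_b, leaf_c's own z axis and vertical below 0.12 rad and x of leaf_c in the frame of caddy between -0.03 and 0.03 m and y of leaf_c in the frame of caddy between -0.105 and 0.105 m) or (z of leaf_b in the frame of front_crown between -0.0225 and -0.0185 m and x of leaf_b in the frame of front_crown between -0.006 and 0.006 m and y of leaf_b in the frame of front_crown between -0.03 and 0.03 m and angle between leaf_b's own z axis and vertical below 0.25 rad and linear speed of leaf_b below 0.02 m/s and x of leaf_a in the frame of caddy between -0.03 and 0.03 m and y of leaf_a in the frame of caddy between -0.105 and 0.105 m and z of each of leaf_a, leaf_c in the frame of caddy below 0.009 m and angle between each of leaf_a, leaf_c's own z axis and vertical below 0.12 rad and x of leaf_c in the frame of caddy between -0.03 and 0.03 m and y of leaf_c in the frame of caddy between -0.105 and 0.105 m) or (z of leaf_c in the frame of front_crown between -0.0225 and -0.0185 m and x of leaf_c in the frame of front_crown between -0.006 and 0.006 m and y of leaf_c in the frame of front_crown between -0.03 and 0.03 m and angle between leaf_c's own z axis and vertical below 0.25 rad and linear speed of leaf_c below 0.02 m/s and x of leaf_a in the frame of caddy between -0.03 and 0.03 m and y of leaf_a in the frame of caddy between -0.105 and 0.105 m and z of each of leaf_a, leaf_b in the frame of caddy below 0.009 m and angle between each of leaf_a, leaf_b's own z axis and vertical below 0.12 rad and x of leaf_b in the frame of caddy between -0.03 and 0.03 m and y of leaf_b in the frame of caddy between -0.105 and 0.105 m))); the robot touches nothing.
It fails at once if a comb's teeth are pressed against something with more than 25 N (contact force between any of comb_a, comb_b, comb_c and anything else above 25 N).
It fails at once if the sugar pot, scraper or whisk is moved by more than 20 mm (distance of any of sugar_pot, scraper, whisk from where it was at the start of the episode above 0.02 m).
It also fails if it takes over 72 s, if anything falls off the work surface, if the arm or the gripper's body presses on something with over 40 N, if the wrist force passes 120 N, or if a joint passes its speed limit or range.

### The arm

A 7-joint arm with a two-finger parallel gripper is mounted at the origin on the work surface. World frame = base frame: x ahead of the robot, y to its left, z up, the work surface at z = 0. Lengths are in m, angles in rad, forces in N, time in s.
With the tool pointing down it reaches from about 0.4 to 0.9 m from the base axis. Payload 5.6 kg.
Tool frame: the origin (TCP) lies between the finger pads; the fingertips stand 19 mm ahead of it and the grasp point (between the pads) is the TCP; x points along the fingers, y is the direction in which the jaws open and shut, and the axes are right-handed (so a half turn about x gives the same grasp; the last joint's range is limited). The gripper opens to 92 mm and grips with 3 to 60 N. Pads are 20 mm wide; open, the fingers measure 128 mm over their backs; the gripper's body (75 mm by 189 mm) begins 69 mm behind the grasp point.
Start: joints at [1.16, 0.468, -0.012, 1.603, 0.006, 1.071, -0.056], TCP at [0.234, -0.607, 0.234] pointing down, gripper open.
Joint ranges: [-2.53, 2.53], [-0.31, 2.02], [-1.57, 1.55], [0.28, 2.44], [-1.29, 4.43], [0.15, 1.84], [-2.92, 2.92]. Speed limits (rad/s): [2.57, 2.57, 3.14, 3.14, 3.14, 3.14, 3.14].

### API

Orientations are given as a unit quaternion [x, y, z, w].
In Python, from bench import env gives the robot as it stands. The module is installed in compiled form; this text tells all that it offers.
- The arm moves only by the shell command python3 -m crank 'ROWS' [OPENING] [FORCE]. ROWS is JSON, a list of rows, each a list of 2 entries, a list of its own where there are three numbers: the shift along the tool's x, y, z in cm, then the turn about the tool's x in degrees. A call has exactly 8 rows; each row shifts and turns the commanded pose from where the row before left it, along the tool's axes as they then stand; what a row does not reach is not made up. A row lasts 1/10 s, in which the tool goes at most 50 mm and 8.59 degrees, less where a joint would pass 70% of its speed; a pose out of reach is approached as far as the arm can. A call is refused whole if a number of a shift passes 5 or a number of a turn 8.59, either way. A call with a gripper value outside its range is refused whole. OPENING is the closure, from -1 (fully open) to 1 (shut), set as the call begins (- or left out, the last holds). The fingers move at their own pace and stop on an object; FORCE is the grip in N (left out, the last holds). Time passes only in rows, so rows that do not move let the fingers close, or fill a call up. It gives the time, the measured TCP pose, the force and the opening at its end, in the units of the state.
- env.get_state(): the state, without advancing time (a new reading comes with each control period).
- env.camera(name): name is "scene" or "side" or "wrist"; returns a dict with "image" (384x512x3 uint8, blue, green, red), "intrinsics" (3x3 intrinsics, pixels), "R" (3x3) and "t" (3): a world point X has camera coordinates R X + t. Camera axes: x right, y down, z forward; pixel columns grow to the right and rows downward; lengths in m; the calibration is good to about 2 mm. A picture is of the moment at which its call begins. There is no depth.
- env.finish_job(): hands the job in, once; it reports no verdict.
Trained networks look in a picture, given as the dict that the camera call returned (one of the last four; its "shot" number tells which), for a name from the list of things; names that differ only in an ending like _2 or _b are one class to them, and where a whole thing is asked for, a point or a joint stands for the part that bears it (a point fixed in the world has none). Each returns a list of dicts, best first, with "conf" (0 to 1); they miss things now and then, are a little off and sometimes report something else, mostly with a low value. They report only what shows in the picture. A call takes as long as a camera call. They do not tell look-alikes from the thing itself.
- env.masks_of(name, picture): "pixels" (384x512 bool, what is visible of it) and "bbox" ([left, top, right, bottom] in pixels, round what is visible of it).
- env.spot_point(name, picture): "point" ([column, row] in pixels: a listed point, or the origin of a listed thing).
The state is a dict: "clock": time; "q": joint angles; "dq": joint speeds; "joint_efforts": joint torques, N m; "tcp_pos": TCP position; "eef_rot": TCP orientation; "contact_force": force on the tool from outside, world axes, zero at the start; "moment": the same for the moment, N m; "grip_width": finger opening in m.
Only numpy, scipy, OpenCV 4.12 (cv2) and the standard library are available. Lean on these libraries where they do the work, as an engineer would, in place of code of your own. Each camera call takes 0.05 s, during which the arm holds its last target.

## Working session

There is one attempt and no reset: what is moved stays moved. The work goes in short steps, Python scripts to look and compute and a shell command to move; the robot and the scene stay as the last step left them, time stands still between calls to the robot, and variables do not carry over. Pictures are saved under pics/ and viewed, and the job is handed in when it is done.

```bash
mkdir -p pics
cat > h.py <<'E'
from bench import env
import numpy as np, cv2
from scipy.spatial.transform import Rotation as Ro
def ray(pic,p):
    K=np.array(pic["intrinsics"]);R=np.array(pic["R"]);t=np.array(pic["t"])
    d=R.T@np.linalg.solve(K,np.array([p[0],p[1],1.]));o=-R.T@t
    return o,d/np.linalg.norm(d)
def atz(pic,p,z):
    o,d=ray(pic,p);return o+d*(z-o[2])/d[2]
def proj(pic,X):
    c=np.array(pic["R"])@np.array(X)+np.array(pic["t"]);u=np.array(pic["intrinsics"])@c
    return u[:2]/u[2]
def tri(a):
    A=np.zeros((3,3));b=np.zeros(3)
    for pic,p in a:
        o,d=ray(pic,p);M=np.eye(3)-np.outer(d,d);A+=M;b+=M@o
    return np.linalg.solve(A,b)
E
python3 - <<'E'
from h import *
s=env.get_state();print({k:np.round(v,3).tolist() for k,v in s.items()})
for n in ["scene","side","wrist"]:
    p=env.camera(n);cv2.imwrite(f"pics/{n}0.png",p["image"])
    print(n,"campos",np.round(-np.array(p["R"]).T@np.array(p["t"]),3))
    for o in ["leaf_a","comb_a","rack","front_crown","caddy","sugar_pot","scraper","whisk"]:
        r=[(np.round(d["point"]).tolist(),round(d["conf"],2)) for d in env.spot_point(o,p)]
        print(o,r)
E
```

```text
{'clock': 0.0, 'q': [1.16, 0.468, -0.012, 1.604, 0.006, 1.071, -0.056], 'dq': [-0.001, -0.002, 0.0, -0.001, 0.0, -0.001, 0.0], 'joint_efforts': [0.0, -52.057, -0.012, -24.374, -0.057, 0.017, 0.0], 'tcp_pos': [0.233, -0.606, 0.233], 'eef_rot': [-0.695, -0.13, 0.695, -0.129], 'contact_force': [0.433, 0.407, 0.623], 'moment': [-0.031, 0.022, 0.023], 'grip_width': 0.092}
scene campos [ 1.415 -0.951  0.807]
leaf_a [([181.0, 215.0], 0.82), ([209.0, 194.0], 0.77), ([197.0, 205.0], 0.61), ([110.0, 255.0], 0.57)]
comb_a [([305.0, 159.0], 0.69)]
rack [([268.0, 180.0], 0.88)]
front_crown [([260.0, 159.0], 0.72)]
caddy [([195.0, 208.0], 0.97)]
sugar_pot [([307.0, 199.0], 0.64)]
scraper [([256.0, 236.0], 0.71)]
whisk [([306.0, 161.0], 0.54)]
side campos [0.106 0.535 0.958]
leaf_a [([299.0, 212.0], 0.87), ([311.0, 185.0], 0.82), ([306.0, 198.0], 0.66), ([364.0, 155.0], 0.53)]
comb_a []
rack [([233.0, 254.0], 0.56)]
front_crown [([246.0, 255.0], 0.9)]
caddy [([304.0, 199.0], 0.75)]
sugar_pot [([187.0, 217.0], 0.67)]
scraper [([246.0, 167.0], 0.62)]
whisk [([164.0, 311.0], 0.71), ([308.0, 200.0], 0.62), ([186.0, 220.0], 0.33)]
wrist campos [ 0.305 -0.58   0.384]
leaf_a []
comb_a []
rack []
front_crown []
caddy []
sugar_pot []
scraper []
whisk []
```

Run:
```python
import cv2
a=cv2.imread("pics/scene0.png");cv2.imwrite("pics/sc_crop.png",cv2.resize(a[130:290,80:350],None,fx=2.9,fy=2.9,interpolation=cv2.INTER_CUBIC))
a=cv2.imread("pics/side0.png");cv2.imwrite("pics/si_crop.png",cv2.resize(a[130:340,130:400],None,fx=2.8,fy=2.8,interpolation=cv2.INTER_CUBIC))
```

```text
(no output)
```

View pics/scene0.png

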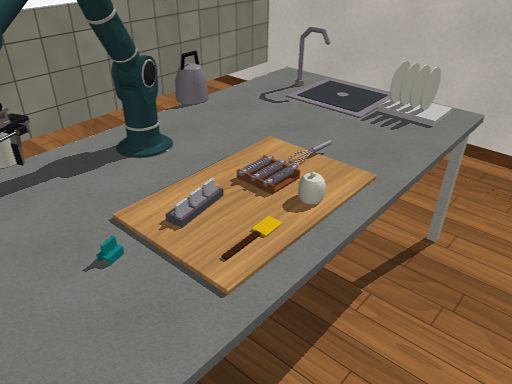

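View pics/side0.png

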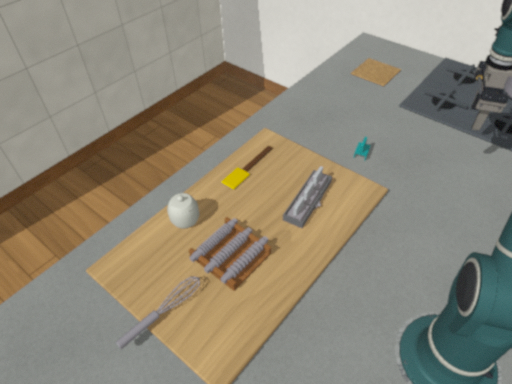

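```bash
sleep 0.5
```

```text
(no output)
```

View pics/sc_crop.png

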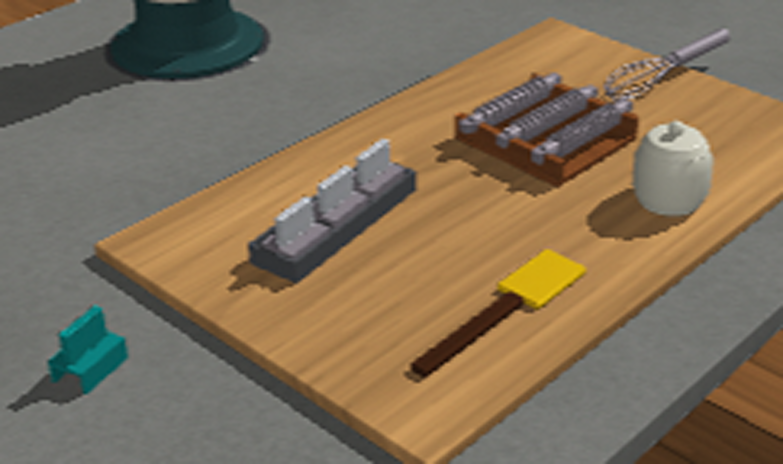

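View pics/si_crop.png

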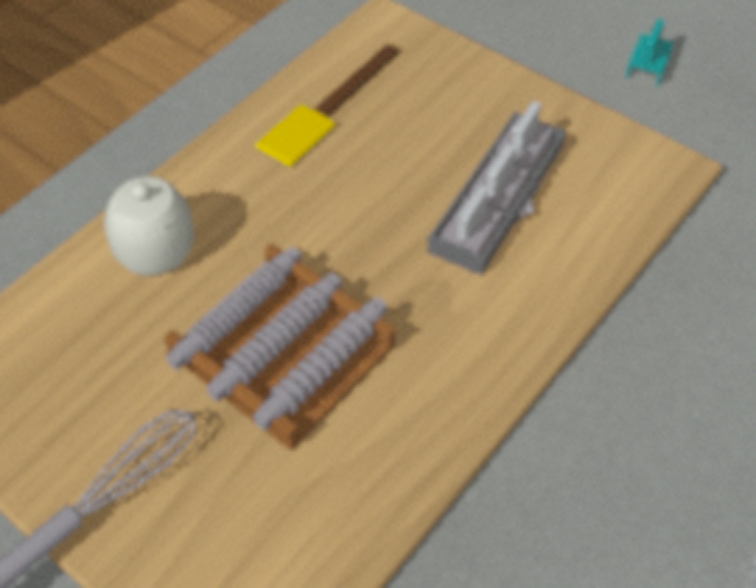

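Run:
```python
from h import *
s=env.get_state();print(Ro.from_quat(s["eef_rot"]).as_matrix().round(3))
a=env.camera("scene");b=env.camera("side");
sp=lambda o,p:[d["point"] for d in env.spot_point(o,p)]
print("crown",tri([(a,sp("front_crown",a)[0]),(b,sp("front_crown",b)[0])]).round(4))
A=sorted(sp("leaf_a",a)[:3],key=lambda p:p[0]);B=sorted(sp("leaf_a",b)[:3],key=lambda p:-p[0])
print(np.round(A,1).tolist(),np.round(B,1).tolist())
for p,q in zip(A,B): print("leaf",tri([(a,p),(b,q)]).round(4))
for o in ["rack","caddy","sugar_pot","scraper"]: print(o,tri([(a,sp(o,a)[0]),(b,sp(o,b)[0])]).round(4))
# board height: corners in full pics
```

```text
[[-0.     0.359 -0.933]
 [-0.    -0.933 -0.359]
 [-1.     0.     0.   ]]
crown [0.5183 0.1003 0.0639]
[[111.9, 254.5], [182.7, 214.0], [209.1, 195.9]] [[313.2, 187.9], [304.6, 197.2], [296.5, 214.3]]
leaf [ 0.5222 -0.4036 -0.0613]
leaf [ 0.5238 -0.2219  0.0069]
leaf [ 0.5091 -0.1202  0.0238]
rack [ 0.657   0.1194 -0.0363]
caddy [ 0.5244 -0.1901  0.0225]Traceback (most recent call last):
  File "<stdin>", line 9, in <module>
IndexError: list index out of range
```

```bash
cat >> h.py <<'E'
def plan(target,n,turn=0.0,cur=None):
    """rows (cm, tool axes before each row's turn) for straight path; turn total deg"""
    s=env.get_state();R=Ro.from_quat(s["eef_rot"]).as_matrix() if cur is None else cur
    d=(np.array(target)-s["tcp_pos"])/n
    print("step mm",np.linalg.norm(d)*1000)
    for i in range(n):
        r=R.T@d*100; print([r.round(2).tolist(),round(turn/n,2)],end=",")
        R=R@Ro.from_euler("x",turn/n,degrees=True).as_matrix()
    print()
E
python3 - <<'E'
from h import *
w=env.camera("wrist");print(np.array(w["intrinsics"]).round(1).tolist(),np.array(w["R"]).round(3).tolist())
s=env.get_state();print(s["tcp_pos"])
plan([.46,-.30,.26],8,-68.7)
E
```

```text
[[311.5, 0.0, 253.7], [0.0, 311.5, 194.9], [0.0, 0.0, 1.0]] [[0.359, -0.933, 0.0], [-0.899, -0.345, 0.271], [-0.253, -0.097, -0.963]]
[ 0.23368409 -0.60654251  0.23358781]
step mm 47.74358734084472
[[-0.33, -2.56, -4.02], -8.59],[[-0.33, -1.93, -4.35], -8.59],[[-0.33, -1.26, -4.59], -8.59],[[-0.33, -0.56, -4.73], -8.59],[[-0.33, 0.15, -4.76], -8.59],[[-0.33, 0.86, -4.68], -8.59],[[-0.33, 1.55, -4.5], -8.59],[[-0.33, 2.21, -4.22], -8.59],
```

```bash
python3 -m crank '[[[-0.33,-2.56,-4.02],-8.59],[[-0.33,-1.93,-4.35],-8.59],[[-0.33,-1.26,-4.6],-8.59],[[-0.33,-0.56,-4.7],-8.59],[[-0.33,0.15,-4.75],-8.59],[[-0.33,0.86,-4.7],-8.59],[[-0.33,1.55,-4.5],-8.59],[[-0.33,2.2,-4.2],-8.5]]' -1 20
python3 - <<'E'
from h import *
s=env.get_state();print(s["tcp_pos"],s["q"].round(2) if hasattr(s["q"],"round") else s["q"])
plan([.51,-.14,.28],8,0)
E
```

```text
clock: 2.8
tcp_pos: [0.4604, -0.2987, 0.2605]
eef_rot: [0.5, 0.5, -0.5, 0.5]
contact_force: [0.3, -0.8, -0.7]
grip_width: 0.0925
[ 0.46043018 -0.29865835  0.26048876] [ 0.84  0.3  -0.39  1.8   0.13  1.06  0.4 ]
step mm 20.920357806394698
[[-0.25, 0.62, -1.98], 0.0],[[-0.25, 0.62, -1.98], 0.0],[[-0.25, 0.62, -1.98], 0.0],[[-0.25, 0.62, -1.98], 0.0],[[-0.25, 0.62, -1.98], 0.0],[[-0.25, 0.62, -1.98], 0.0],[[-0.25, 0.62, -1.98], 0.0],[[-0.25, 0.62, -1.98], 0.0],
```

```bash
python3 -m crank '[[[-0.4,1.0,-3.2],0],[[-0.4,1.0,-3.2],0],[[-0.4,1.0,-3.2],0],[[-0.4,1.0,-3.2],0],[[-0.4,1.0,-3.0],0],[[0,0,0],0],[[0,0,0],0],[[0,0,0],0]]'
python3 - <<'E'
from h import *
w=env.camera("wrist");cv2.imwrite("pics/w1.png",w["image"]);cv2.imwrite("pics/w1b.png",cv2.resize(w["image"],(800,600),interpolation=cv2.INTER_CUBIC))
np.save("w1.npy",{k:w[k] for k in("image","intrinsics","R","t")},allow_pickle=True)
for o in ["leaf_a","front_crown","rack","caddy"]:
    for d in env.spot_point(o,w): print(o,np.round(d["point"],1).tolist(),round(d["conf"],2))
E
```

```text
clock: 3.6
tcp_pos: [0.5099, -0.1439, 0.2797]
eef_rot: [-0.501, -0.498, 0.502, -0.498]
contact_force: [-0.0, 0.1, -0.6]
grip_width: 0.092
leaf_a [260.6, 199.8] 0.85
leaf_a [274.4, 247.3] 0.79
leaf_a [253.7, 366.4] 0.73
leaf_a [253.3, 148.4] 0.68
```

View pics/w1b.png

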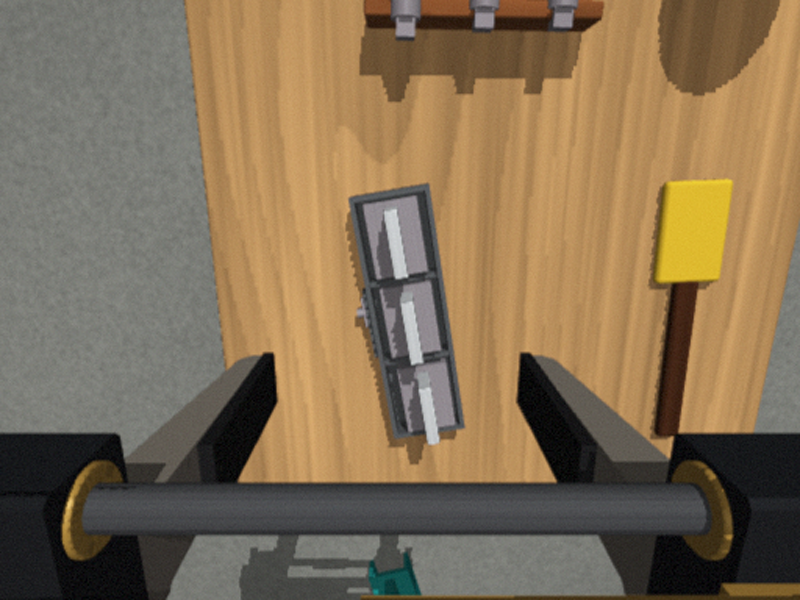

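Run:
```python
import cv2
a=cv2.imread("pics/w1.png");cv2.imwrite("pics/w1c.png",cv2.resize(a[110:290,210:310],None,fx=5.0,fy=3.33*1,interpolation=cv2.INTER_CUBIC)) if 0 else cv2.imwrite("pics/w1c.png",cv2.resize(a[112:292,200:320],None,fx=3.3,fy=3.3,interpolation=cv2.INTER_CUBIC))
```

```text
(no output)
```

View pics/w1c.png

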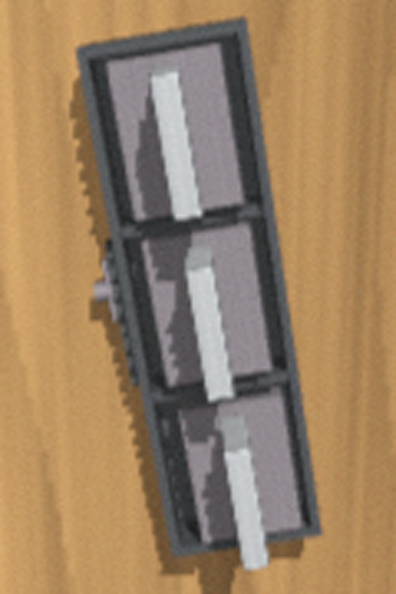

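Run:
```python
from h import *
from scipy.optimize import least_squares
w=np.load("w1.npy",allow_pickle=True).item()
px=lambda l:np.array(l)/3.3+[200,112]-0.35
C=px([(76,47),(245,18),(320,532),(173,555)])
L=[px([(165,73),(188,217)]),px([(200,266),(221,397)]),px([(238,450),(256,567)])]
loc=np.array([[-32,107],[32,107],[32,-107],[-32,-107]])/1000
def f(p):
    x,y,a,z=p;R=np.array([[np.cos(a),-np.sin(a)],[np.sin(a),np.cos(a)]])
    return np.concatenate([proj(w,[*(R@l+[x,y]),z])-c for l,c in zip(loc,C)])
r=least_squares(f,[.52,-.19,.12,.04]);print("caddy x y yaw rimz",r.x.round(4),np.degrees(r.x[2]).round(1),r.fun.round(1))
for zb in (0.014,0.018,0.022):
  r2=least_squares(lambda p:f([*p,zb+.026]),r.x[:3]);print(zb,r2.x.round(4),r2.cost.round(2))
  for l in L:
    A=atz(w,l[0],zb+.063);B=atz(w,l[1],zb+.063)
    print("  leaf",((A+B)/2).round(4),"len",np.linalg.norm(A-B).round(4),"yaw",np.degrees(np.arctan2(-(A-B)[0],(A-B)[1])).round(1))
```

```text
caddy x y yaw rimz [ 0.5206 -0.1907  0.1587  0.0413] 9.1 [-0.3  0.2  0.3  0.   0.3 -0.  -0.3 -0.2]
0.014 [ 0.5206 -0.191   0.1588] 0.39
  leaf [ 0.5095 -0.1217  0.077 ] len 0.0504 yaw 8.6
  leaf [ 0.5212 -0.1896  0.077 ] len 0.0508 yaw 8.7
  leaf [ 0.5352 -0.261   0.077 ] len 0.0502 yaw 8.4
0.018 [ 0.5205 -0.1901  0.1587] 0.89
  leaf [ 0.5095 -0.121   0.081 ] len 0.0499 yaw 8.6
  leaf [ 0.5211 -0.1882  0.081 ] len 0.0502 yaw 8.7
  leaf [ 0.5349 -0.2588  0.081 ] len 0.0496 yaw 8.4
0.022 [ 0.5204 -0.1891  0.1586] 4.26
  leaf [ 0.5095 -0.1204  0.085 ] len 0.0493 yaw 8.6
  leaf [ 0.521  -0.1868  0.085 ] len 0.0497 yaw 8.7
  leaf [ 0.5346 -0.2566  0.085 ] len 0.0491 yaw 8.4
```

```bash
cat >> h.py <<'E'
def yaw():
    R=Ro.from_quat(env.get_state()["eef_rot"]).as_matrix();return np.degrees(np.arctan2(R[1,1],R[0,1]))
def st():
    s=env.get_state();print("clk",round(s["clock"],2),"p",(np.array(s["tcp_pos"])*1000).round(1),"yaw",yaw().round(2),"F",np.array(s["contact_force"]).round(1),"M",np.array(s["moment"]).round(2),"w",round(s["grip_width"]*1000,1))
def go(target,y=None):
    s=env.get_state();R=Ro.from_quat(s["eef_rot"]).as_matrix()
    print("shift now cm",(R.T@(np.array(target)-s["tcp_pos"])*100).round(2))
    if y is not None:
        t=-(y-yaw());R2=R@Ro.from_euler("x",t,degrees=True).as_matrix()
        print("turn",round(t,2),"shift after turn",(R2.T@(np.array(target)-s["tcp_pos"])*100).round(2))
E
python3 - <<'E'
from h import *
st();go([.5095,-.1213,.069],8.6)
E
```

```text
clk 3.85 p [ 510.1 -143.4  279.8] yaw -0.39 F [ 0.3 -0.5 -1.4] M [-0.04 -0.12 -0.06] w 91.8
shift now cm [21.08 -0.07 -2.21]
turn -8.99 shift after turn [21.08  0.28 -2.19]
```

```bash
python3 -m crank '[[[0,0,0],-5],[[0,0,0],-4],[[4,0.15,-1.1],0],[[4.5,0.13,-1.1],0],[[4.5,0,0],0],[[4,0,0],0],[[0,0,0],0],[[0,0,0],0]]' 0 20
python3 - <<'E'
from h import *
st();go([.5095,-.1213,.069],8.6)
w=env.camera("wrist");cv2.imwrite("pics/w2.png",w["image"])
E
```

```text
clock: 4.65
tcp_pos: [0.51, -0.1204, 0.1103]
eef_rot: [0.461, 0.537, -0.461, 0.536]
contact_force: [0.5, 0.6, 0.8]
grip_width: 0.0458
clk 4.65 p [ 510.  -120.4  110.3] yaw 8.68 F [0.5 0.6 0.8] M [ 0.04 -0.13  0.01] w 45.8
shift now cm [ 4.13 -0.06  0.08]
turn 0.08 shift after turn [ 4.13 -0.06  0.08]
```

View pics/w2.png

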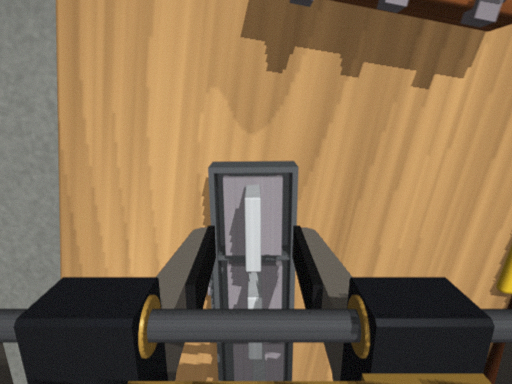

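```bash
python3 -m crank '[[[2,0,0],0],[[2,0,0.1],0],[[0,0,0],0],[[0,0,0],0],[[0,0,0],0],[[0,0,0],0],[[0,0,0],0],[[0,0,0],0]]' 
python3 -c "
from h import *;st()"
python3 -m crank '[[[0,0,0],0],[[0,0,0],0],[[0,0,0],0],[[0,0,0],0],[[0,0,0],0],[[-2,0,0],0],[[-3,0,0],0],[[-4,0,0],0]]' 1 30
python3 -c "
from h import *;st();go([.505,.04,.22],0)"
```

```text
clock: 5.5
tcp_pos: [0.5102, -0.1214, 0.0704]
eef_rot: [0.461, 0.536, -0.461, 0.537]
contact_force: [-0.6, -0.2, 0.4]
grip_width: 0.0461
clk 5.5 p [ 510.2 -121.4   70.4] yaw 8.69 F [-0.6 -0.2  0.4] M [-0.03 -0.06  0.05] w 46.1
clock: 6.3
tcp_pos: [0.5084, -0.121, 0.1593]
eef_rot: [0.46, 0.538, -0.461, 0.535]
contact_force: [0.5, -0.1, -2.1]
grip_width: 0.0099
clk 6.3 p [ 508.4 -121.   159.3] yaw 8.71 F [ 0.5 -0.1 -2.1] M [-0.05 -0.18  0.02] w 9.9
shift now cm [ -6.05   2.08 -15.98]
turn 8.71 shift after turn [ -6.05  -0.36 -16.11]
```

```bash
python3 -m crank '[[[-1.5,0.5,-3.5],0],[[-1.5,0.5,-3.5],0],[[-1.5,0.5,-3.5],0],[[-1.5,0.5,-3.5],0],[[0,0,0],0],[[0,0,0],0],[[0,0,0],0],[[0,0,0],0]]'
python3 - <<'E'
from h import *
st()
w=env.camera("wrist");cv2.imwrite("pics/w3.png",w["image"]);cv2.imwrite("pics/w3b.png",cv2.resize(w["image"],(800,600),interpolation=cv2.INTER_CUBIC))
np.save("w3.npy",{k:w[k] for k in("image","intrinsics","R","t")},allow_pickle=True)
for o in ["front_crown","rack"]:
    for d in env.spot_point(o,w): print(o,np.round(d["point"],1).tolist(),round(d["conf"],2), atz(w,d["point"],.063).round(4))
E
```

```text
clock: 7.1
tcp_pos: [0.5082, 0.0187, 0.2192]
eef_rot: [0.461, 0.536, -0.462, 0.536]
contact_force: [-0.6, -0.2, -1.9]
grip_width: 0.0096
clk 7.1 p [508.2  18.7 219.2] yaw 8.57 F [-0.6 -0.2 -1.9] M [-0.03 -0.06  0.01] w 9.6
front_crown [280.8, 93.4] 0.62 [0.5199 0.1096 0.063 ]
rack [325.4, 105.2] 0.7 [0.5634 0.1054 0.063 ]
```

View pics/w3b.png

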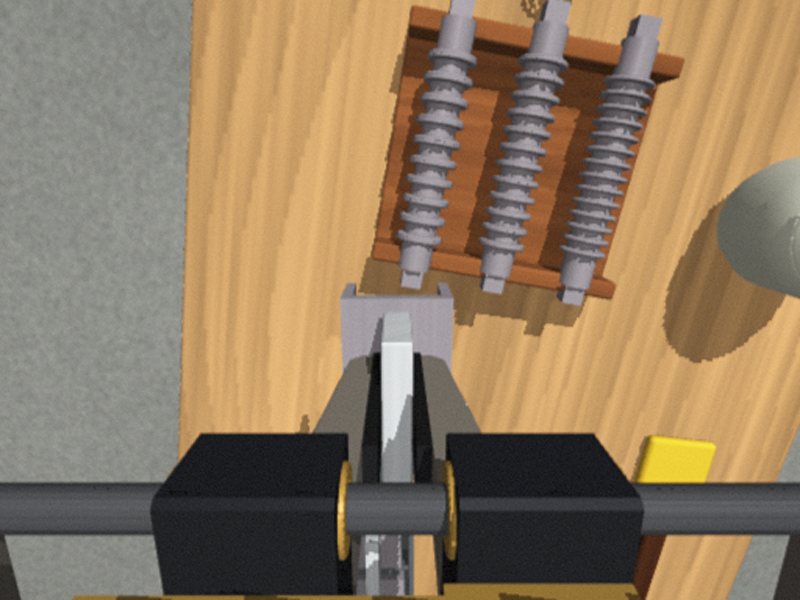

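Run:
```python
import cv2
a=cv2.imread("pics/w3.png");cv2.imwrite("pics/w3c.png",cv2.resize(a[0:190,230:390],None,fx=3.15,fy=3.15,interpolation=cv2.INTER_CUBIC))
cv2.imwrite("pics/w3d.png",cv2.resize(a[25:175,240:310],None,fx=4,fy=4,interpolation=cv2.INTER_CUBIC))
```

```text
(no output)
```

View pics/w3c.png

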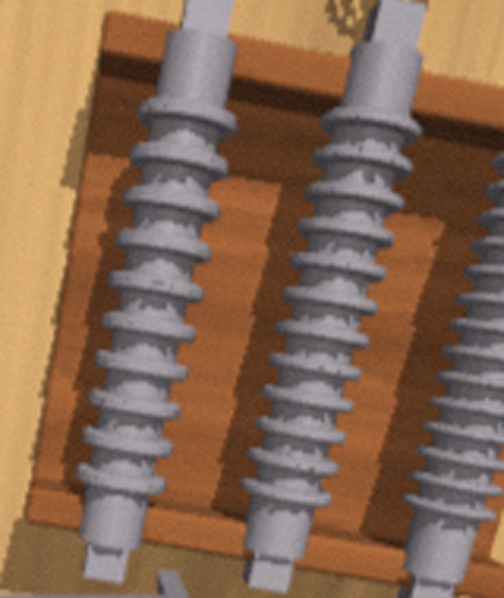

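View pics/w3d.png

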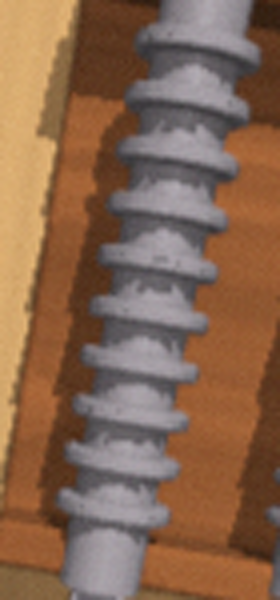

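Run:
```python
from h import *
w=np.load("w3.npy",allow_pickle=True).item()
# front crests crop d (left,right silhouette) 
Lf=[(137,35),(127,90),(118,143),(109,196),(99,247),(90,299),(80,350),(73,402),(65,450),(57,497)]
Rr=[(259,60),(249,115),(238,168),(228,222),(217,273),(208,323),(199,374),(188,424),(180,468),(169,517)]
zb=.016
c=[]
for l,r in zip(Lf,Rr):
    A=atz(w,np.array(l)/4+[240,25],zb+.032);B=atz(w,np.array(r)/4+[240,25],zb+.032)
    c.append((A+B)/2);print(((A+B)/2).round(4),np.linalg.norm(A-B).round(4))
c=np.array(c);d=c[0]-c[-1];print("len",np.linalg.norm(d),"yaw",np.degrees(np.arctan2(-d[0],d[1])),"mid",(c[0]+c[-1])/2)
a=w["image"]
cv2.imwrite("pics/w3e.png",cv2.resize(a[30:185,350:430],None,fx=3.8,fy=3.8,interpolation=cv2.INTER_CUBIC))
# rack-frame rectification
M=np.zeros((3,3))
import math
y=math.atan2(-d[0],d[1]);u=np.array([-math.sin(y),math.cos(y),0]);v=np.array([math.cos(y),math.sin(y),0]);m=(c[0]+c[-1])/2;m[2]=zb+.047
pts=[];dst=[]
for s,t in [(-25,-60),(135,-60),(135,60),(-25,60)]:
    pts.append(proj(w,m+v*s/1000+u*t/1000));dst.append(((s+25)*4.5,(60-t)*4.5))
H=cv2.getPerspectiveTransform(np.float32(pts),np.float32(dst))
cv2.imwrite("pics/rect.png",cv2.warpPerspective(a,H,(720,540),flags=cv2.INTER_CUBIC))
```

```text
[0.5204 0.1614 0.048 ] 0.0293
[0.5202 0.1493 0.048 ] 0.0296
[0.5199 0.1375 0.048 ] 0.0294
[0.5197 0.1253 0.048 ] 0.0296
[0.5192 0.1134 0.048 ] 0.0297
[0.5191 0.1012 0.048 ] 0.0299
[0.5188 0.0888 0.048 ] 0.0304
[0.5186 0.0761 0.048 ] 0.0297
[0.5185 0.0645 0.048 ] 0.0298
[0.5181 0.052  0.048 ] 0.0294
len 0.10937297583608938 yaw -1.2525857526484316 mid [0.51924828 0.10668723 0.048     ]
```

View pics/rect.png

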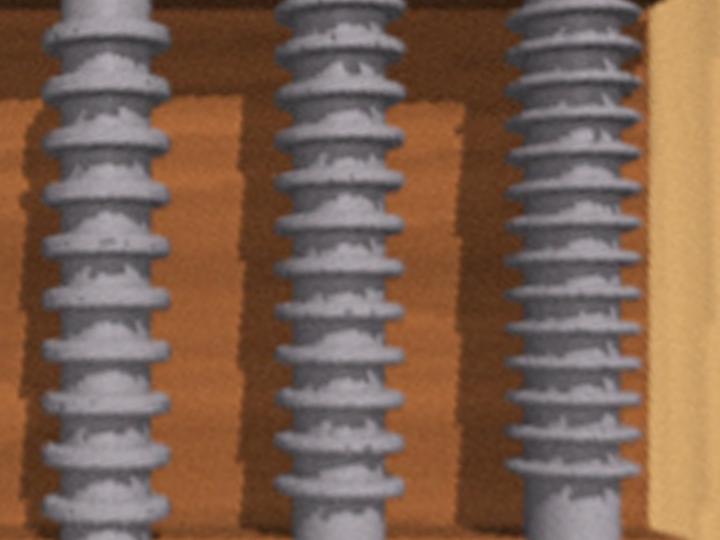

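Run:
```python
from h import *
st();go([.5192,.1067,.125],-1.25)
```

```text
clk 7.25 p [508.4  19.2 219.5] yaw 8.61 F [-0.2 -0.2 -1.2] M [-0.02 -0.07  0.01] w 9.8
shift now cm [ 9.45  2.39 -8.49]
turn 9.86 shift after turn [ 9.45  0.9  -8.77]
```

```bash
python3 -m crank '[[[0,0,0],5],[[0,0,0],4.8],[[0,0.3,-3],0],[[0,0.3,-3],0],[[3,0.3,-2.8],0],[[3.2,0,0],0],[[3.2,0,0],0],[[0,0,0],0]]' - 10
python3 - <<'E'
from h import *
st();go([.5192,.1067,.105],-1.25)
w=env.camera("wrist");cv2.imwrite("pics/w4.png",w["image"]);
np.save("w4.npy",{k:w[k] for k in("image","intrinsics","R","t")},allow_pickle=True)
for n in ("scene","side"):
    p=env.camera(n);cv2.imwrite(f"pics/{n}4.png",p["image"])
a=cv2.imread("pics/side4.png");cv2.imwrite("pics/side4c.png",cv2.resize(a[190:290,180:300],None,fx=6,fy=6,interpolation=cv2.INTER_CUBIC))
E
```

```text
clock: 8.05
tcp_pos: [0.5162, 0.1068, 0.1221]
eef_rot: [-0.502, -0.497, 0.507, -0.493]
contact_force: [-0.4, -0.4, -1.4]
grip_width: 0.0096
clk 8.05 p [516.2 106.8 122.1] yaw -1.1 F [-0.4 -0.4 -1.4] M [-0.01  0.   -0.04] w 9.6
shift now cm [1.71 0.31 0.  ]
turn 0.15 shift after turn [1.71 0.31 0.  ]
```

View pics/w4.png

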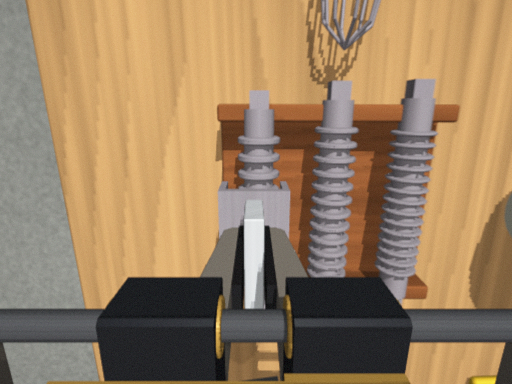

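View pics/side4c.png

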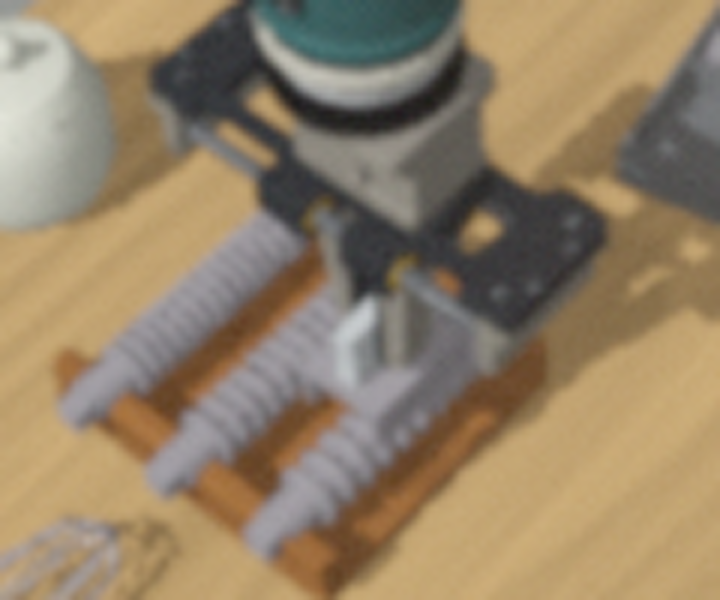

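```bash
python3 -m crank '[[[0,0.31,0],0.15],[[0,0,0],0],[[0.6,0,0],0],[[0.6,0,0],0],[[0.5,0,0],0],[[0.2,0,0],0],[[0,0,0],0],[[0,0,0],0]]' - 10
python3 - <<'E'
from h import *
st();
print(Ro.from_quat(env.get_state()["eef_rot"]).as_matrix()[:,0].round(4))
E
```

```text
clock: 9.0
tcp_pos: [0.5223, 0.1079, 0.1069]
eef_rot: [-0.505, -0.495, 0.505, -0.495]
contact_force: [-0.3, -0.1, -2.1]
grip_width: 0.0099
clk 9.0 p [522.3 107.9 106.9] yaw -1.24 F [-0.3 -0.1 -2.1] M [-0.02 -0.1   0.01] w 9.9
[-2.e-04  0.e+00 -1.e+00]
```

Run:
```python
from h import *
st();w=env.camera("wrist");st();env.camera("wrist");st();go([.5192,.1067,.1005],-1.25)
cv2.imwrite("pics/w5.png",cv2.resize(w["image"][70:270,150:360],None,fx=3,fy=3))
```

```text
clk 9.0 p [522.3 107.9 106.9] yaw -1.24 F [-0.3 -0.1 -2.1] M [-0.02 -0.1   0.01] w 9.9
clk 9.05 p [522.4 108.  107. ] yaw -1.24 F [-0.2  0.  -1.3] M [-0.03 -0.07  0.  ] w 9.7
clk 9.1 p [522.5 107.9 107.1] yaw -1.25 F [-0.4 -0.3 -1.1] M [-0.04 -0.11 -0.03] w 10.3
shift now cm [ 0.66 -0.33  0.13]
turn 0.0 shift after turn [ 0.66 -0.33  0.13]
```

View pics/w5.png

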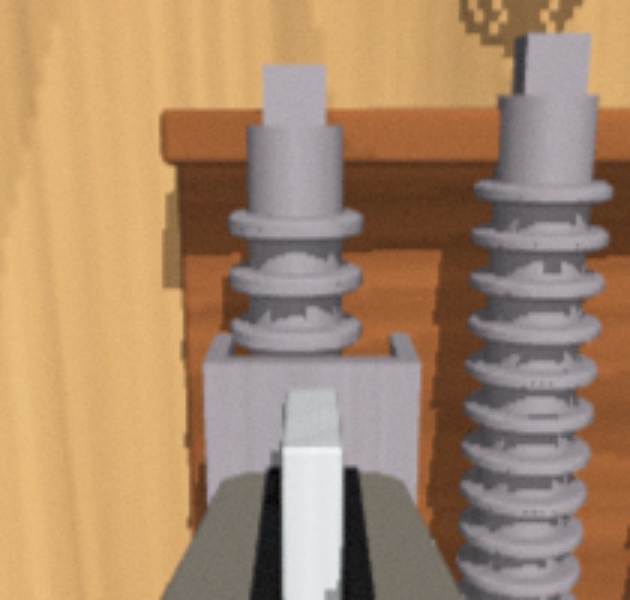

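```bash
python3 -m crank '[[[0,-0.34,0.13],0],[[0,0,0],0],[[0.3,0,0],0],[[0.2,0,0],0],[[0.1,0,0],0],[[0,0,0],0],[[0,0,0],0],[[0,0,0],0]]' - 8; python3 -c "
from h import *;st()"
```

```text
clock: 9.9
tcp_pos: [0.519, 0.1066, 0.101]
eef_rot: [-0.505, -0.494, 0.505, -0.495]
contact_force: [0.4, -0.3, -1.5]
grip_width: 0.0101
clk 9.9 p [519.  106.6 101. ] yaw -1.25 F [ 0.4 -0.3 -1.5] M [-0.07 -0.08 -0.03] w 10.1
```

Now small downward steps, feeling for contact.

```bash
python3 -m crank '[[[0.1,0,0],0],[[0,0,0],0],[[0.1,0,0],0],[[0,0,0],0],[[0.1,0,0],0],[[0,0,0],0],[[0,0,0],0],[[0,0,0],0]]' - 8; python3 -c "
from h import *;st()"
```

```text
clock: 10.7
tcp_pos: [0.5189, 0.1066, 0.098]
eef_rot: [-0.505, -0.495, 0.505, -0.495]
contact_force: [0.1, 0.9, -1.0]
grip_width: 0.0097
clk 10.7 p [518.9 106.6  98. ] yaw -1.25 F [ 0.1  0.9 -1. ] M [-0.04 -0.09 -0.04] w 9.7
```

```bash
python3 -m crank '[[[0.1,0,0],0],[[0,0,0],0],[[0.1,0,0],0],[[0,0,0],0],[[0,0,0],0],[[0,0,0],0],[[0,0,0],0],[[0,0,0],0]]' - 8; python3 -c "
from h import *;st()"
```

```text
clock: 11.5
tcp_pos: [0.5189, 0.1066, 0.096]
eef_rot: [0.505, 0.495, -0.505, 0.495]
contact_force: [0.0, -0.3, -0.9]
grip_width: 0.0101
clk 11.5 p [518.9 106.6  96. ] yaw -1.25 F [ 0.  -0.3 -0.9] M [-0.02 -0.11 -0.04] w 10.1
```

```bash
python3 -m crank '[[[0.1,0,0],0],[[0,0,0],0],[[0,0,0],0],[[0.1,0,0],0],[[0,0,0],0],[[0,0,0],0],[[0,0,0],0],[[0,0,0],0]]' - 8; python3 -c "
from h import *
for i in range(4): st();env.camera('wrist')"
```

```text
clock: 12.3
tcp_pos: [0.5189, 0.1066, 0.094]
eef_rot: [-0.505, -0.495, 0.505, -0.495]
contact_force: [-0.3, -0.8, -1.5]
grip_width: 0.0102
clk 12.3 p [518.9 106.6  94. ] yaw -1.25 F [-0.3 -0.8 -1.5] M [-0.03 -0.1   0.04] w 10.2
clk 12.35 p [518.9 106.6  94. ] yaw -1.25 F [ 0.3 -0.  -1. ] M [-0.01 -0.07  0.04] w 9.8
clk 12.4 p [518.9 106.6  94. ] yaw -1.25 F [-0.7  0.1 -2. ] M [-0.04 -0.07 -0.05] w 10.0
clk 12.45 p [518.9 106.6  94. ] yaw -1.25 F [-0.2  0.7 -1.4] M [-0.04 -0.1   0.01] w 9.8
```

```bash
python3 -m crank '[[[0.1,0,0],0],[[0,0,0],0],[[0,0,0],0],[[0.1,0,0],0],[[0,0,0],0],[[0,0,0],0],[[0,0,0],0],[[0,0,0],0]]' - 8; python3 -c "
from h import *
for i in range(4): st();env.camera('wrist')"
```

```text
clock: 13.3
tcp_pos: [0.519, 0.1067, 0.0927]
eef_rot: [-0.505, -0.494, 0.505, -0.495]
contact_force: [-2.2, -0.7, 5.8]
grip_width: 0.01
clk 13.3 p [519.  106.7  92.7] yaw -1.25 F [-2.2 -0.7  5.8] M [-0.17  0.4  -0.02] w 10.0
clk 13.35 p [519.  106.7  92.7] yaw -1.25 F [-2.3 -0.5  6.5] M [-0.16  0.44 -0.01] w 10.1
clk 13.4 p [519.  106.7  92.7] yaw -1.25 F [-2.5 -1.8  5.9] M [-0.18  0.47 -0.01] w 9.9
clk 13.45 p [519.  106.7  92.7] yaw -1.25 F [-1.7 -0.7  5.3] M [-0.15  0.45  0.04] w 9.4
```

```bash
python3 -m crank '[[[-0.05,0,0],0],[[0,0,0.1],0],[[0,0,0],0],[[0,0,0.1],0],[[0,0,0],0],[[0,0,0],0],[[0,0,0],0],[[0,0,0],0]]' - 8; python3 -c "
from h import *
st();env.camera('wrist');st()"
```

```text
clock: 14.3
tcp_pos: [0.5192, 0.1058, 0.0927]
eef_rot: [0.506, 0.495, -0.505, 0.495]
contact_force: [-0.7, 4.5, 3.5]
grip_width: 0.0101
clk 14.3 p [519.2 105.8  92.7] yaw -1.21 F [-0.7  4.5  3.5] M [ 1.19  0.12 -0.02] w 10.1
clk 14.35 p [519.2 105.8  92.7] yaw -1.21 F [-0.5  6.1  3.5] M [ 1.2  0.1 -0. ] w 10.1
```

```bash
python3 -m crank '[[[0,0,-0.1],0],[[0,0,-0.1],0],[[0,0,0],0],[[0,0,-0.1],0],[[0,0,0],0],[[0,0,-0.1],0],[[0,0,0],0],[[0,0,0],0]]' - 8
python3 - <<'E'
from h import *
st();env.camera('wrist');st()
for n in ("side","scene"):
    p=env.camera(n);cv2.imwrite(f"pics/{n}6.png",p["image"])
a=cv2.imread("pics/side6.png");cv2.imwrite("pics/side6c.png",cv2.resize(a[190:290,180:300],None,fx=6,fy=6,interpolation=cv2.INTER_CUBIC))
E
```

```text
clock: 15.15
tcp_pos: [0.5192, 0.1061, 0.0927]
eef_rot: [-0.505, -0.493, 0.507, -0.495]
contact_force: [-0.8, -1.3, 7.7]
grip_width: 0.0098
clk 15.15 p [519.2 106.1  92.7] yaw -1.34 F [-0.8 -1.3  7.7] M [-0.53  0.17  0.04] w 9.8
clk 15.2 p [519.2 106.1  92.6] yaw -1.34 F [-0.2 -2.4  7.5] M [-0.51  0.16  0.03] w 10.0
```

View pics/side6c.png

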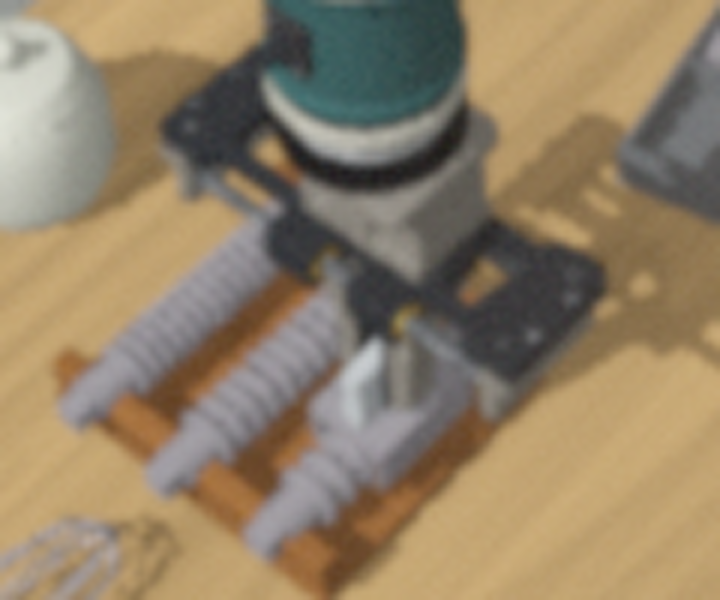

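```bash
python3 -m crank '[[[-0.1,0,0],0],[[-0.1,0,0],0],[[0,0,0],0],[[0,0,0],0],[[0,0,-0.1],0],[[0,0,-0.1],0],[[0,0,0],0],[[0,0,0],0]]' - 8
python3 - <<'E'
from h import *
st();env.camera('wrist');st()
E
```

```text
clock: 16.1
tcp_pos: [0.5186, 0.1092, 0.0941]
eef_rot: [-0.505, -0.494, 0.507, -0.494]
contact_force: [-0.5, -4.4, -0.2]
grip_width: 0.0101
clk 16.1 p [518.6 109.2  94.1] yaw -1.29 F [-0.5 -4.4 -0.2] M [-1.28  0.09  0.04] w 10.1
clk 16.15 p [518.6 109.2  94.1] yaw -1.29 F [-0.4 -5.3 -1.3] M [-1.27  0.04  0.05] w 9.8
```

```bash
python3 -m crank '[[[0,0,-0.1],0],[[0,0,-0.1],0],[[0,0,0],0],[[0,0,-0.1],0],[[0,0,0],0],[[0,0,0],0],[[0,0,0],0],[[0,0,0],0]]' - 8
python3 - <<'E'
from h import *
st();w=env.camera('wrist');st()
cv2.imwrite("pics/w7.png",cv2.resize(w["image"][70:270,150:360],None,fx=3,fy=3))
E
```

```text
clock: 16.95
tcp_pos: [0.5187, 0.1114, 0.0945]
eef_rot: [-0.504, -0.494, 0.507, -0.495]
contact_force: [-2.0, -6.7, 2.1]
grip_width: 0.0103
clk 16.95 p [518.7 111.4  94.5] yaw -1.32 F [-2.  -6.7  2.1] M [-1.72  0.26  0.02] w 10.3
clk 17.0 p [518.7 111.4  94.5] yaw -1.32 F [-1.5 -7.4  2.6] M [-1.7   0.35 -0.04] w 9.7
```

View pics/w7.png

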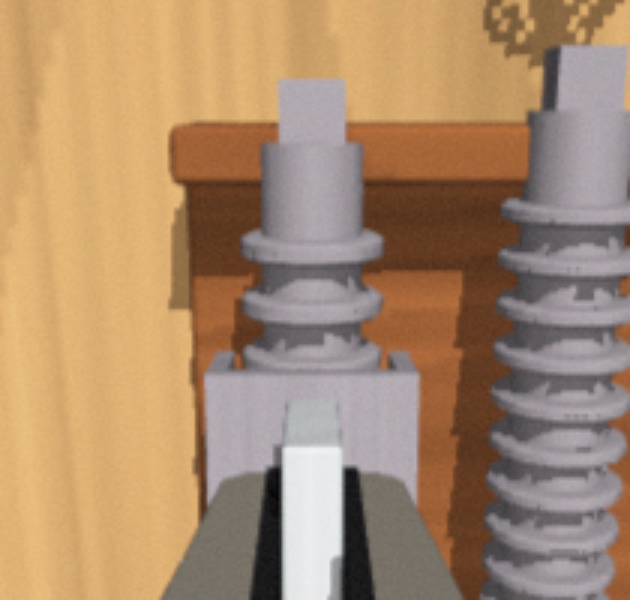

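```bash
python3 -m crank '[[[0,0,0.1],0],[[0,0,0.1],0],[[0,0,0.1],0],[[0,0,0.1],0],[[0,0,0.1],0],[[0,0,0],0],[[0,0,0],0],[[0,0,0],0]]' - 8
python3 - <<'E'
from h import *
st();w=env.camera('wrist');st()
cv2.imwrite("pics/w8.png",cv2.resize(w["image"][70:270,150:360],None,fx=3,fy=3))
E
```

```text
clock: 17.8
tcp_pos: [0.5192, 0.109, 0.0945]
eef_rot: [0.506, 0.495, -0.505, 0.495]
contact_force: [1.0, 0.1, -1.2]
grip_width: 0.01
clk 17.8 p [519.2 109.   94.5] yaw -1.24 F [ 1.   0.1 -1.2] M [ 0.11 -0.22 -0.04] w 10.0
clk 17.85 p [519.2 109.   94.5] yaw -1.24 F [-0.8  0.9 -1.2] M [ 0.2  -0.18  0.01] w 10.0
```

View pics/w8.png

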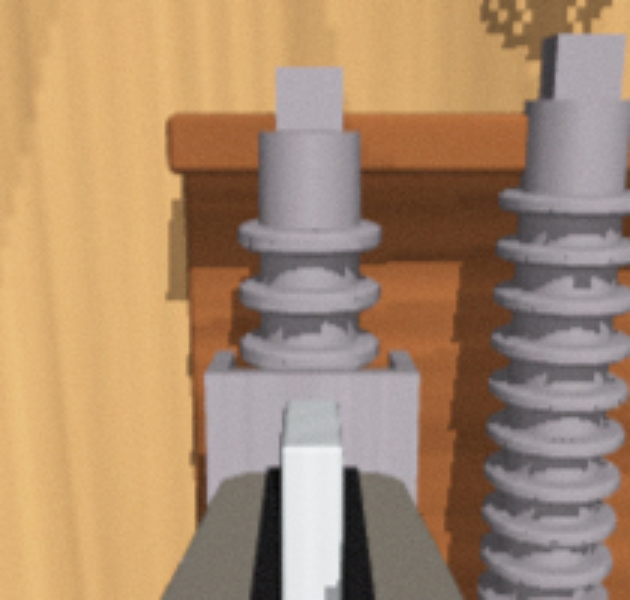

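```bash
python3 -m crank '[[[0.05,0,0.1],0],[[0,0,0],0],[[0,0,0],0],[[0,0,0],0],[[0,0,0],0],[[0,0,0],0],[[0,0,0],0],[[0,0,0],0]]' - 4; python3 -m crank '[[[0,0,0],0],[[0,0,0],0],[[0,0,0],0],[[0,0,0],0],[[-2,0,0],0],[[-4,0,0],0],[[-4,0,2],0],[[0,0,0],0]]' 0
python3 - <<'E'
from h import *
st();w=env.camera('wrist');st()
p=env.camera("side");cv2.imwrite("pics/side9c.png",cv2.resize(p["image"][190:290,180:300],None,fx=6,fy=6,interpolation=cv2.INTER_CUBIC))
cv2.imwrite("pics/w9.png",w["image"]);np.save("w9.npy",{k:w[k] for k in("image","intrinsics","R","t")},allow_pickle=True)
E
```

```text
clock: 18.65
tcp_pos: [0.519, 0.1077, 0.094]
eef_rot: [0.505, 0.494, -0.505, 0.495]
contact_force: [0.7, 2.5, -1.5]
grip_width: 0.0101
clock: 19.45
tcp_pos: [0.5216, 0.0861, 0.1987]
eef_rot: [0.508, 0.491, -0.504, 0.496]
contact_force: [0.2, -0.3, 0.9]
grip_width: 0.0459
clk 19.45 p [521.6  86.1 198.7] yaw -1.42 F [ 0.2 -0.3  0.9] M [-0.02 -0.13  0.  ] w 45.9
clk 19.5 p [520.2  86.6 196.3] yaw -1.39 F [ 0.6  0.6 -0.7] M [-0.03 -0.08 -0.  ] w 46.0
```

View pics/w9.png

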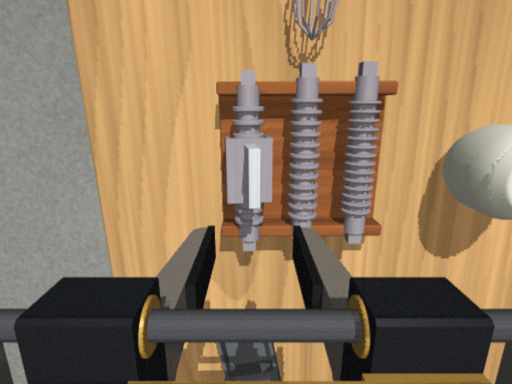

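View pics/side9c.png

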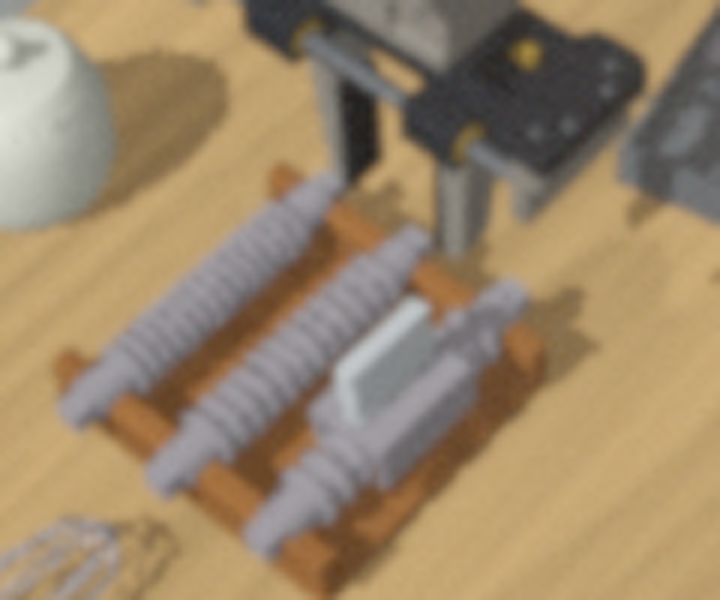

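Run:
```python
import cv2
a=cv2.imread("pics/w9.png");cv2.imwrite("pics/w9c.png",cv2.resize(a[95:245,210:310],None,fx=4,fy=4,interpolation=cv2.INTER_CUBIC))
```

```text
(no output)
```

View pics/w9c.png

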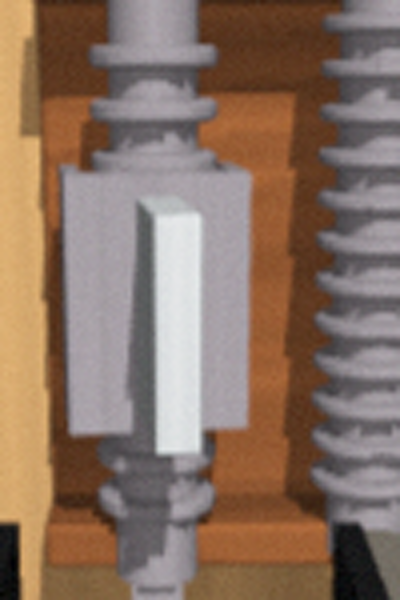

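```bash
cat > fit.py <<'E'
from h import *
from scipy.optimize import least_squares
def fit(w,px,model,g,fix=None):
    px=np.array(px);model=np.array(model)/1000
    K=np.array(w["intrinsics"]);rv,_=cv2.Rodrigues(np.array(w["R"]));
    def f(p):
        R=Ro.from_rotvec(p[3:]).as_matrix()
        X=model@R.T+p[:3];return (cv2.projectPoints(X,rv,np.array(w["t"]),K,None)[0][:,0]-px).ravel()
    r=least_squares(f,g);return r.x,r.fun
E
python3 - <<'E'
from fit import *
w=np.load("w9.npy",allow_pickle=True).item()
px=np.array([(62,170),(250,170),(248,428),(72,435),(157,215),(200,212),(200,452),(157,452),(137,200),(192,197)])/4+[210,95]-.4
m=[(-21,30,25),(21,30,25),(21,-30,25),(-21,-30,25),(-5,25,59),(5,25,59),(5,-25,59),(-5,-25,59),(-5,25,25),(5,25,25)]
x,fu=fit(w,px,m,[.519,.107,.043,0,0,-.02])
print(x[:3].round(4),np.degrees(x[3:]).round(1),fu.reshape(-1,2).round(1).tolist())
# middle crest phase now:
E
```

```text
[0.5169 0.1052 0.0423] [-0.7  6.3 -1.5] [[1.1, 1.0], [0.7, 0.6], [0.2, -0.1], [-0.0, -0.4], [-0.8, -0.5], [0.9, 0.1], [0.6, 0.1], [-0.6, 0.5], [0.3, -1.0], [-2.4, -0.4]]
```

```bash
python3 -m crank '[[[0,0,3],0],[[0,0,3],0],[[0,0,3],0],[[0,0,1],0],[[0,0,0],0],[[0,0,0],0],[[0,0,0],0],[[0,0,0],0]]'
python3 - <<'E'
from h import *
st();w=env.camera('wrist')
cv2.imwrite("pics/w10.png",w["image"]);np.save("w10.npy",{k:w[k] for k in("image","intrinsics","R","t")},allow_pickle=True)
cv2.imwrite("pics/w10b.png",cv2.resize(w["image"][0:130,200:330],None,fx=4.6,fy=4.6,interpolation=cv2.INTER_CUBIC))
E
```

```text
clock: 20.35
tcp_pos: [0.5163, -0.0108, 0.1939]
eef_rot: [0.505, 0.495, -0.505, 0.495]
contact_force: [-0.2, -0.7, -0.0]
grip_width: 0.0458
clk 20.35 p [516.3 -10.8 193.9] yaw -1.12 F [-0.2 -0.7 -0. ] M [-0.03 -0.11  0.04] w 45.8
```

View pics/w10.png

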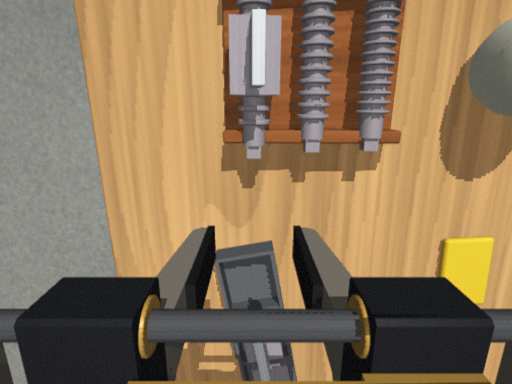

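View pics/w10b.png

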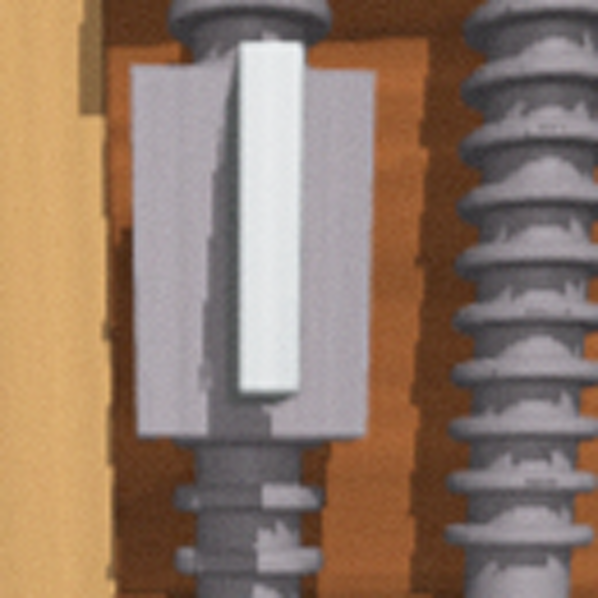

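Run:
```python
from fit import *
W=[np.load(f"w{i}.npy",allow_pickle=True).item() for i in (9,10)]
p1=np.array([(62,170),(250,170),(248,428),(72,435),(157,215),(200,212),(200,452),(157,452)])/4+[210,95]-.4
p2=np.array([(131,65),(376,70),(366,435),(138,436),(240,40),(304,42),(298,392),(240,390)])/4.6+[200,0]-.4
m=np.array([(-21,30,25),(21,30,25),(21,-30,25),(-21,-30,25),(-5,25,59),(5,25,59),(5,-25,59),(-5,-25,59)])/1000
def f(p):
    R=Ro.from_rotvec(p[3:]).as_matrix();X=m@R.T+p[:3];o=[]
    for w,px in zip(W,(p1,p2)): o+=[(proj(w,x)-q) for x,q in zip(X,px)]
    return np.concatenate(o)
for sub in ((0,1),):
    r=least_squares(f,[.519,.107,.043,0,0,0]);print(r.x[:3].round(4),np.degrees(r.x[3:]).round(1),np.abs(r.fun).max().round(2))
x,fu=fit(W[1],p2,m*1000,[.519,.107,.043,0,0,0]);print(x[:3].round(4),np.degrees(x[3:]).round(1))
```

```text
[0.517  0.1058 0.0428] [-0.2  5.4 -1.3] 2.03
[0.5176 0.1057 0.0432] [-0.1  4.2 -1.3]
```

Run:
```python
from h import *
p=env.camera("scene");cv2.imwrite("pics/fin.png",cv2.resize(p["image"][130:290,80:350],None,fx=2.9,fy=2.9,interpolation=cv2.INTER_CUBIC))
```

```text
(no output)
```

View pics/fin.png

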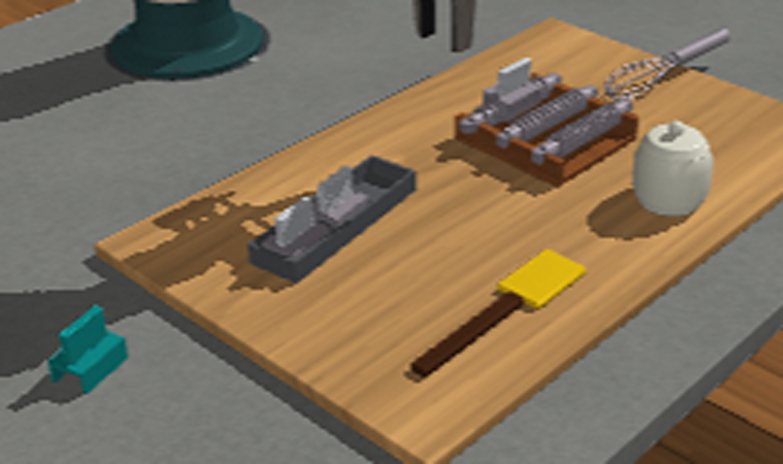

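The last view shows the leaf astride the front spindle at crop (515,85). The other two stand in the caddy at (295,225) and (335,190), nothing else has moved, and the gripper is clear.

```bash
python3 -c "
from h import *
print(env.finish_job());st()"
```

```text
the job is handed in; nothing more can be done
None
the job is handed in; nothing more can be done
```

I set the first leaf, from the caddy pocket nearest the rack, on the front spindle, and it went fully home. I left it there free and handed the job in at about 20 s of the 72 s. The other two leaves were never tried, so the match rests on this leaf fitting. They still stand in their own caddy pockets.

**Evidence that it is home:**
- **Pitch:** I measured the front spindle's pitch at about 12 mm in the wrist picture. The 8 mm and 10 mm leaves cannot drop into that thread.
- **Height at contact:** The leaf touched at TCP height 93.0 mm. I had worked out 93.4 mm for fully home and 97.4 mm for riding on the tooth tips.
- **Sliding:** Moving along the thread, it stopped both ways against about 5–7 N sideways. The upward push stayed under about 8 N throughout.
- **Rest after release:** A fit to two wrist pictures puts its origin 20 mm below the crown. It sits about 2 mm off the axis, about 1 mm from mid length, and tilted about 0.09 rad.

**Checks that disagreed or were less certain:**
- The leaf slipped and tilted slightly in the light grip during the sliding, so the play measured was 3.4 mm where about 2 mm was expected.
- The leaf rests a little rolled to one side, though within the 0.25 rad limit.
- I counted ten crests about 109 mm apart end to end, while the description gives a thread 90 mm long.

The last scene picture showed the pot, scraper, whisk and turquoise look-alike where they were, and the gripper clear of everything.

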